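# Tighten the lock ring on the gas manifold with the pin spanner

### The arm

A 6-joint arm with a two-finger parallel gripper is mounted at the origin on the work surface. World frame = base frame: x ahead of the robot, y to its left, z up, the work surface at z = 0. Lengths are in m, angles in rad, forces in N, time in s.
With the tool pointing down it reaches from about 0.3 to 0.875 m from the base axis. Payload 6.4 kg.
Tool frame: the origin (TCP) lies midway between the tips of the shut fingers; the grasp point (between the pads) lies 19 mm behind it (grasp_offset is the distance from the TCP to the grasp point, in m); z points along the fingers, y is the line along which they close (so a half turn about z gives the same grasp; the last joint's range is limited). The gripper opens to 85 mm and grips with 20 to 120 N. Pads are 22 mm wide; open, the fingers measure 114 mm over their backs; the gripper's body (76 mm by 85 mm) begins 54 mm behind the grasp point. The pads swing forward as they close: fully open they stand 13 mm farther back than shut.
Start: joints at [-0.206, 0.181, 1.607, -0, 1.354, -0.206], TCP at [0.575, 0, 0.231] pointing down, gripper open.
Joint ranges: [-2.99, 2.99], [-0.89, 2.07], [0.3, 2.58], [-1.14, 4.28], [0, 2.63], [-3.12, 3.12]. Speed limits (rad/s): [2.57, 2.57, 3.01, 3.14, 3.14, 3.14].

### API

Orientations are given as a unit quaternion [w, x, y, z].
In Python, from bench import * gives the robot as it stands. The module is installed in compiled form; this text tells all that it offers.
- The arm moves only by the tool servo_tool, never from a script. Its argument "commands" is text: rows parted by semicolons, each of 7 numbers parted by spaces: the turn, a rotation vector about the tool's x, y, z in rad, then the shift along the tool's x, y, z in mm, then the opening, from 0 (shut) to 1 (fully open). In form: wx wy wz dx dy dz claw; .... A call has 1 to 5 rows; each row shifts and turns the commanded pose from where the row before left it, along the tool's axes as they then stand; what a row does not reach is not made up. A row lasts 1/8 s, in which the tool goes at most 62.5 mm and 10.7 degrees, less where a joint would pass 70% of its speed; a pose out of reach is approached as far as the arm can. A call with a gripper value outside its range is refused whole. The fingers move at their own pace and stop on an object; the grip force is fixed at half the most. Time passes only in rows, so rows that do not move let the fingers close. It gives the time, the measured TCP pose, the force, the opening and the grip force at its end, in the units of the state.
- get_obs(): the state, without advancing time (a new reading comes with each control period).
- camera(name): name is "scene" or "side" or "wrist"; returns the picture (480x640x3 uint8, blue, green, red); there is no depth.
- calibration(name): a dict with "fx", "fy", "cx", "cy" (pixels), "R" (3x3) and "t" (3): a world point X has camera coordinates R X + t. Camera axes: x right, y down, z forward; pixel columns grow to the right and rows downward; lengths in m; the calibration is good to about 2 mm. A picture is of the moment at which its call begins: read the wrist's pose just before it. calibration takes no time and is no camera call; for the wrist camera it gives the pose at the moment of the call.
- hand_in(): hands the job in; it is judged then, once.
The state is a dict: "time_s": time; "q": joint angles; "dq": joint speeds; "joint_efforts": joint torques, N m; "eef_pos": TCP position; "eef_rot": TCP orientation; "wrist_force": force on the tool from outside, world axes, zero at the start; "torque": the same for the moment, N m; "opening": opening from 0.0 (shut) to 1.0 (fully open); "grasp_force": force on a finger pad.
Only numpy, scipy, OpenCV 4.12 (cv2) and the standard library are available. Lean on these libraries where they do the work, as an engineer would, in place of code of your own. Each camera call takes 0.05 s, during which the arm holds its last target. There are 200 camera calls.

### The job

Take the red-handled pin spanner out of its blue holder, seat both of its prongs fully in the two holes of the brass lock ring on top of the gas manifold, feeling for the holes with a light touch, and only then turn the ring clockwise (seen from above) until it comes up against its stop. Do not force the spanner down or against the stop, then stand the spanner back upright in its holder, let go, and leave the other things on the table where they are.

Things in the scene. Friction and masses are not known exactly. Their poses are not given: they have to be found in the camera images.
- manifold: Gas manifold fixed to the table: dark base plate 116 x 116 x 10 mm, grey block 86 x 80 mm up to z 40, brass stubs to +y and -y (60 mm from centre); on its top, coaxial, a steel flange (diameter 84, z 40 to 46) and the brass lock ring (diameter 74, z 46 to 60 mm). Origin: centre of its underside. Its x axis points away from the robot, within 0.4 rad.
- ring_face (a point): On the axis of the lock ring, level with its flat face (60 mm above the table); axes as the manifold's. The face is 64 mm across inside a rim 0.5 mm high, and has two round holes, diameter 9 mm, 8.8 mm deep, centred 24 mm either side of the axis. With the ring at 0 they lie along x, but only within 0.3 rad either way: it differs each time and no reading tells it, so feel (or look) for them.
- lock_ring (a joint): How far the ring is tightened, rad: grows as it turns clockwise seen from above, to a solid stop at 0.80; starts at 0 to 0.12. The holes turn with it. Stiff: about 0.3 N m all the way; it stays where it is left. Tight above 0.75; then a red tick on its rim meets a red tick on the flange.
- spanner: T-handled pin spanner, loose, about 0.25 kg, upright in the holder. Origin: midway between the tips of its two prongs; x along the line through them, z up. Round steel prongs (diameter 6, length 13, last 1.5 mm tapered) at x = +24 and -24 mm; foot plate 66 (x) x 24 (y), z 13 to 21; stem diameter 14; red handle block 70 (x) x 18 (y) x 24, z 59 to 83 mm. The same after half a turn.
- grip (a point): Centre of the spanner's red handle, 71 mm above the prong tips; axes as the spanner's. To be gripped across its 18 mm width, that is along the spanner's y axis.
- holder: Blue holder fixed to the table, 96 (x) x 48 (y) x 32 mm. Origin: centre of its underside. The spanner's foot plate rests on two ledges at z 22 mm (prong tips then 9 mm over the table), prongs hanging in a 12 mm slot, spanner x along holder x either way round; the pocket round the foot plate is 74 x 30 mm, its walls 10 mm above the ledges.
- tape_roll: Yellow tape roll lying flat, outer diameter 90 mm, 24 mm high. Bystander. Origin: centre of its underside.
- squeeze_bottle: Blue bottle, diameter 52 mm, 130 mm high. Bystander. Origin: centre of its underside.
- gauge: Green hand gauge, 75 x 50 x 26 mm. Bystander. Origin: centre of its underside.
- tongs: Steel tongs lying flat, about 240 mm long, 10 mm thick. Bystander. Origin: middle of its underside, x along its length.
- spare_coupling: Brass coupling standing upright, diameter 26 mm, 28 mm high. Bystander, close to the task. Origin: centre of its underside.
- spare_nut: Brass hexagon nut, 30 mm across, 14 mm high. Bystander, close to the task. Origin: centre of its underside.
- open_wrench: Open-ended wrench lying flat, about 180 mm long. Bystander. Origin on its underside.
Not all that is in view belongs to the job. Of the things that look like the spanner, the smallest one is meant.

How it is judged:
By the outcome, as a careful person would: the job done as asked, in the order asked, and still so for the second after the job is handed in, with the robot touching nothing.
It also fails if it takes over 64 s, if anything falls off the work surface, if the arm or the gripper's body presses on something with over 40 N, if the wrist force passes 120 N, or if a joint passes its speed limit or range.

## Working session

There is one attempt and no reset: what is moved stays moved. The work goes in short steps, Python scripts to look and compute and a tool call to move; the robot and the scene stay as the last step left them, time stands still between calls to the robot, and variables do not carry over. Pictures are saved under pics/ and viewed, at most 10 in all, crops included, and the job is handed in when it is done.

Besides the shell and the picture viewer there is one more tool, called after "Emit:" as name(argument=value, ...), one argument or row to a line, values as JSON. servo_tool: Moves the arm, as the interface text tells. Its arguments: {"type":"object","properties":{"commands":{"type":"string"}},"required":["commands"]}

```bash
mkdir -p pics
cat > h.py <<'E'
from bench import *
import numpy as np, cv2
from scipy.spatial.transform import Rotation as Ro
def snap(n,f): 
    c=calibration(n); im=camera(n); cv2.imwrite('pics/'+f,im); return im,c
def ray(c,u,v,z):
    R=np.array(c['R']);t=np.array(c['t']); o=-R.T@t
    d=R.T@np.array([(u-c['cx'])/c['fx'],(v-c['cy'])/c['fy'],1]); return o+d*(z-o[2])/d[2]
def pix(c,X):
    p=np.array(c['R'])@np.array(X)+np.array(c['t']); return p[0]/p[2]*c['fx']+c['cx'],p[1]/p[2]*c['fy']+c['cy']
E
python3 - <<'E'
from h import *
snap('scene','s0.png'); snap('wrist','w0.png')
for n in('scene','wrist','side'):
    c=calibration(n);print(n,c['fx'],c['cx'],c['cy'],(-np.array(c['R']).T@c['t']).round(3),np.array(c['R']).round(2).tolist())
o=get_obs();print(o)
E
```

```text
scene 590.1816333929642 321.11548424118445 233.37690046945556 [1.015 0.562 1.083] [[-0.74, 0.67, -0.0], [0.54, 0.6, -0.59], [-0.4, -0.44, -0.81]]
wrist 345.78366914021257 316.0599256363034 238.49022419455795 [0.575 0.074 0.373] [[1.0, 0.0, -0.0], [0.0, -0.95, 0.3], [-0.0, -0.3, -0.95]]
side 473.8073876998967 315.59494335302895 242.22911356527072 [ 0.091 -0.473  0.851] [[0.73, -0.68, 0.0], [-0.52, -0.56, -0.65], [0.44, 0.47, -0.76]]
{'time_s': 0.1, 'q': array([-2.06328507e-01,  1.81467571e-01,  1.60793764e+00,  1.98738206e-06,
        1.35380512e+00, -2.06281465e-01]), 'dq': array([-0.00114593, -0.0006948 , -0.00257516, -0.0001083 ,  0.0002131 ,
        0.00018633]), 'joint_efforts': array([-2.02498759e-04, -4.45872438e+01, -3.52238703e+01, -4.27332343e-04,
        4.16999465e-03,  3.20961749e-05]), 'eef_pos': array([5.74487304e-01, 1.09057134e-04, 2.30459466e-01]), 'eef_rot': array([-6.77495009e-04,  7.07123333e-01,  7.07089766e-01, -4.41836578e-04]), 'wrist_force': array([ 0.90192587, -0.18783015,  0.25446095]), 'torque': array([-0.00819582,  0.01721577, -0.01290646]), 'grasp_force': 0.0, 'opening': 1.0059453294273875}
```

View pics/s0.png

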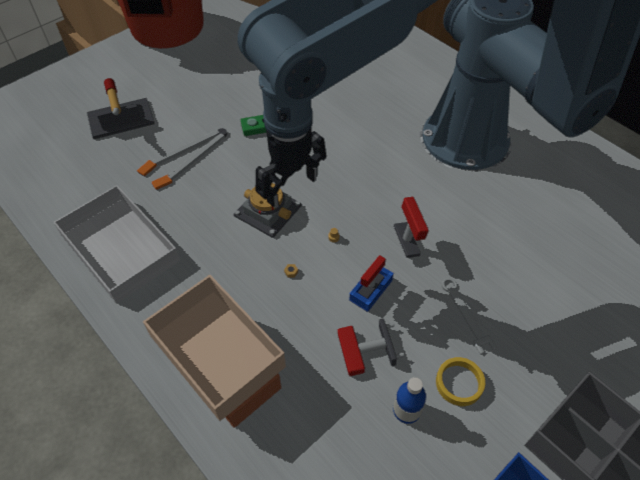

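View pics/w0.png

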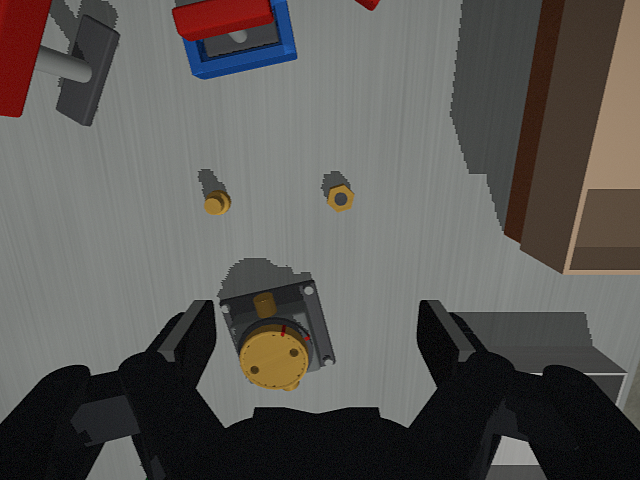

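Run:
```python
from h import *
c=calibration('wrist')
print('holes',ray(c,254,370,.06),ray(c,294,352,.06)); print('ringc',ray(c,274,361,.06))
print('holder',ray(c,193,78,.032),ray(c,297,60,.032))
for p in[(173,12),(271,-2),(177,40),(273,24)]: print('handle',ray(c,*p,.092))
print('coup',ray(c,217,203,.028),'nut',ray(c,341,198,.014))
im=cv2.imread('pics/s0.png'); cv2.imwrite('pics/s0c.png',cv2.resize(im[220:330,310:450],None,fx=5,fy=5,interpolation=cv2.INTER_CUBIC))
```

```text
holes [ 0.50725288 -0.1709297   0.06      ] [ 0.55070249 -0.14823867  0.06      ]
ringc [ 0.52917998 -0.15947854  0.06      ]
holder [0.46262298 0.12024057 0.032     ] [0.55682794 0.13489662 0.032     ]
handle [0.4727157  0.15494662 0.092     ]
handle [0.54243667 0.16343432 0.092     ]
handle [0.47345324 0.13733333 0.092     ]
handle [0.54325265 0.14745614 0.092     ]
coup [0.47344359 0.0048494  0.028     ] nut [0.59993544 0.00747924 0.014     ]
```

View pics/s0c.png

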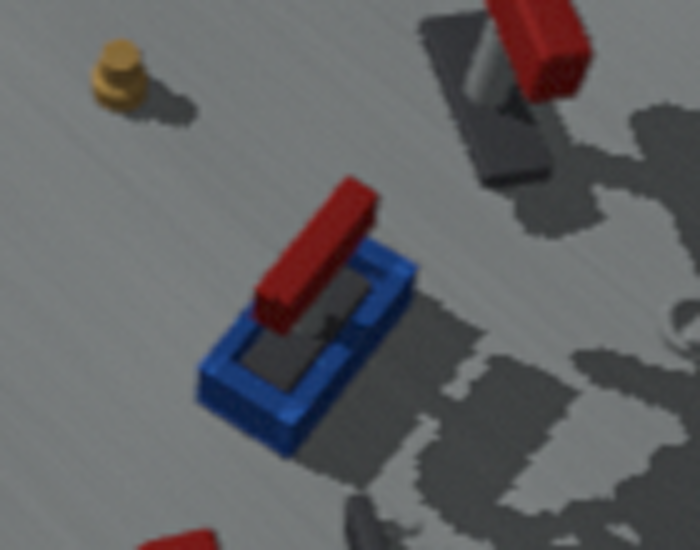

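Emit:
servo_tool(
  commands="0 0 0 50 -22 0 1;0 0 0 50 -22 0 1;0 0 0 50 -22 0 1;0 0 0.18 0 0 0 1;0 0 0.18 0 0 0 1",
)

```text
time_s: 0.72
eef_pos: [0.5083, 0.1509, 0.2309]
eef_rot: [-0.0, 0.823, 0.567, -0.0]
wrist_force: [1.7, -0.1, 0.6]
opening: 1.002
grasp_force: 0.0
```

Emit:
servo_tool(
  commands="0 0 0.18 0 0 0 1;0 0 0.18 0 0 0 1;0 0 0.18 0 0 0 1;0 0 0.18 0 0 0 1;0 0 0.17 0 0 0 1",
)

```text
time_s: 1.35
eef_pos: [0.5087, 0.15, 0.2308]
eef_rot: [-0.0, 0.988, 0.157, -0.0]
wrist_force: [-0.1, 0.2, 0.1]
opening: 1.0
grasp_force: 0.0
```

Emit:
servo_tool(
  commands="0 0 0.18 0 0 0 1;0 0 0 0 0 0 1",
)

```text
time_s: 1.6
eef_pos: [0.5087, 0.15, 0.2309]
eef_rot: [-0.0, 0.997, 0.071, -0.0]
wrist_force: [0.5, 0.1, 0.5]
opening: 0.998
grasp_force: 0.0
```

Run:
```python
from h import *
o=get_obs(); im,c=snap('wrist','w1.png')
print(o['eef_pos'],Ro.from_quat(o['eef_rot'],scalar_first=True).as_matrix().round(3).tolist(),o['time_s'],o['opening'],o['wrist_force'])
```

```text
[0.50874661 0.14997794 0.23090989] [[0.99, 0.142, -0.001], [0.142, -0.99, -0.0], [-0.001, -0.0, -1.0]] 1.6 0.998413878898491 [0.54699164 0.11877574 0.4515076 ]
```

View pics/w1.png

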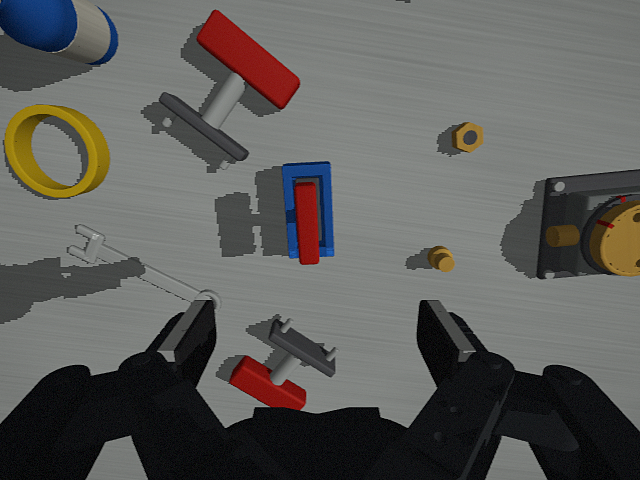

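Run:
```python
from h import *
im=cv2.imread('pics/w1.png'); c=calibration('wrist')
hsv=cv2.cvtColor(im,cv2.COLOR_BGR2HSV)
def seg(m,y0,y1,x0,x1):
    k=np.zeros_like(m);k[y0:y1,x0:x1]=m[y0:y1,x0:x1]; return k
red=((hsv[...,0]<8)|(hsv[...,0]>172))&(hsv[...,1]>150)&(hsv[...,2]>60)
k=seg(red.astype(np.uint8),170,275,285,335)
# top face = brighter
print(np.percentile(im[...,2][k>0],[5,20,40,60,80,95]))
cv2.imwrite('pics/w1c.png',cv2.resize(im[155:270,265:350],None,fx=5,fy=5,interpolation=cv2.INTER_CUBIC))
```

```text
[ 81. 128. 133. 135. 138. 151.]
```

View pics/w1c.png

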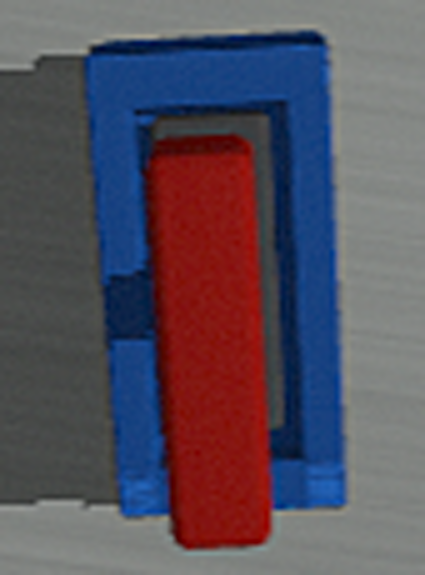

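Run:
```python
from h import *
c=calibration('wrist')
def f(ps,z,off=(265,155),s=5):
    P=np.array([ray(c,off[0]+(x+.5)/s-.5,off[1]+(y+.5)/s-.5,z)[:2] for x,y in ps])
    d=(P[0]+P[1]-P[2]-P[3])/2; print(P.mean(0).round(4),np.arctan2(d[1],d[0]).round(3),np.linalg.norm(d),np.linalg.norm(P[0]+P[3]-P[1]-P[2])/2)
f([(150,155),(252,150),(272,543),(175,548)],.092)
f([(90,55),(328,45),(345,505),(122,515)],.032)
```

```text
[0.5068 0.1559] 0.192 0.06864190116020016 0.016791173029676143
[0.5044 0.1552] 0.191 0.09514561767431663 0.04659289215458276
```

Emit:
servo_tool(
  commands="0 0 -0.05 -1.2 -5.9 40 1;0 0 0 0 0 50 1;0 0 0 0 0 50 1;0 0 0 0 0 30 1;0 0 0 0 0 0 0",
)

```text
time_s: 2.28
eef_pos: [0.5046, 0.1555, 0.0588]
eef_rot: [-0.0, 0.995, 0.097, -0.003]
wrist_force: [-0.1, 0.3, 0.5]
opening: 0.812
grasp_force: 0.0
```

Emit:
servo_tool(
  commands="0 0 0 0 0 0 0;0 0 0 0 0 0 0;0 0 0 0 0 0 0;0 0 0 0 0 0 0;0 0 0 0 0 0 0",
)

```text
time_s: 2.9
eef_pos: [0.5082, 0.1558, 0.0628]
eef_rot: [0.0, 0.995, 0.095, 0.001]
wrist_force: [-1.4, -0.2, 5.9]
opening: 0.2
grasp_force: 62.2
```

Emit:
servo_tool(
  commands="0 0 0 0 0 -15 0;0 0 0 0 0 -35 0;0 0 0 0 0 -45 0;0 0 0 -12 50 0 0;0 0 0 -12 50 0 0",
)

```text
time_s: 3.52
eef_pos: [0.5024, 0.0523, 0.1577]
eef_rot: [0.0, 0.995, 0.096, 0.001]
wrist_force: [-0.1, 0.3, -2.5]
opening: 0.202
grasp_force: 61.2
```

Emit:
servo_tool(
  commands="0 0 0 -12 50 0 0;0 0 0 -3 50 0 0;0 0 0 0 0 0 0;0 0 0 0 0 0 0",
)

```text
time_s: 4.03
eef_pos: [0.5062, -0.0478, 0.1564]
eef_rot: [-0.0, 0.995, 0.095, -0.0]
wrist_force: [-0.6, 0.5, -2.0]
opening: 0.201
grasp_force: 60.8
```

Run:
```python
from h import *
o=get_obs(); im,c=snap('wrist','w2.png')
print(o['eef_pos'],Ro.from_quat(o['eef_rot'],scalar_first=True).as_matrix().round(3).tolist(),o['time_s'],o['opening'],o['wrist_force'],o['torque'])
print(pix(c,[.529,-.1595,.06]))
```

```text
[ 0.50619854 -0.04776585  0.15642465] [[0.982, 0.189, -0.001], [0.189, -0.982, 0.001], [-0.0, -0.001, -1.0]] 4.025 0.20084934103976157 [-0.64955048  0.47077063 -2.02378038] [ 0.01595202  0.02512155 -0.02967343]
(np.float64(471.8425580771881), np.float64(238.22925290424274))
```

View pics/w2.png

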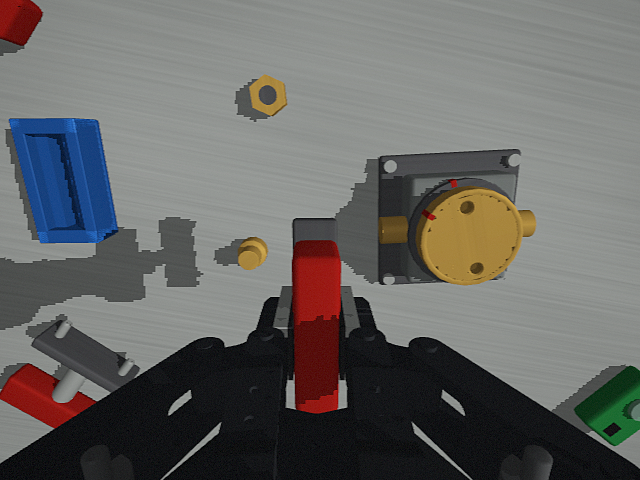

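Run:
```python
from h import *
im=cv2.imread('pics/w2.png')
cv2.imwrite('pics/w2c.png',cv2.resize(im[170:295,400:540],None,fx=5,fy=4.8,interpolation=cv2.INTER_CUBIC) if 0 else cv2.resize(im[175:293,402:532],None,fx=5,fy=5,interpolation=cv2.INTER_CUBIC))
```

```text
(no output)
```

View pics/w2c.png

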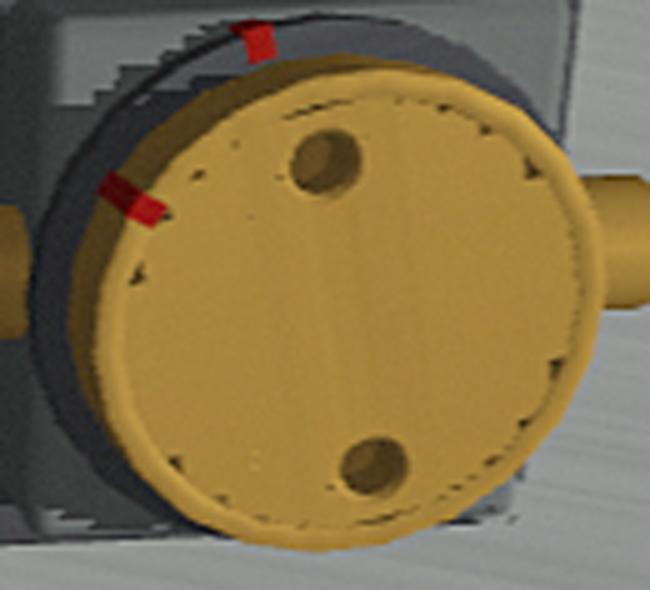

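Run:
```python
from h import *
c=calibration('wrist');o=get_obs();p=o['eef_pos'];R=Ro.from_quat(o['eef_rot'],scalar_first=True).as_matrix()
g=lambda x,y,z:ray(c,402+(x+.5)/5-.5,175+(y+.5)/5-.5,z)
A,B=g(326,162,.06),g(375,466,.06);m=(A+B)/2
d=A-B;a=np.arctan2(d[1],d[0]);print(A,B,m,'rim',g(351,309,.0605),a,np.linalg.norm(d))
y=np.arctan2(R[1,0],R[0,0]);print('yaw',y,'rot wz',-(a-y),'tool shift',R.T@(m-p)*1000)
for z in(.187,.184):
  for q in[(294,241),(340,241),(337,412),(297,412)]: print((R.T@(ray(c,*q,z)-p)*1000).round(1))
# foot plate far edge z top = tip+.021
print((R.T@(ray(c,315,219,p[2]+.019-.071+.021)-p)*1000).round(1))
# ticks: ring tick & flange tick angle
T=g(118,192,.053);F=g(250,38,.046); print([np.arctan2(*(P-m)[1::-1]) for P in(T,F)])
```

```text
[ 0.55045981 -0.14795093  0.06      ] [ 0.50780686 -0.16974479  0.06      ] [ 0.52913334 -0.15884786  0.06      ] rim [ 0.5305613  -0.15811566  0.0605    ] 0.47237530913119946 0.04789829381865216
yaw 0.19119079827240676 rot wz -0.2811845108587927 tool shift [  1.37483624 114.02407893  96.23085953]
[ 39.9  -6.1 -30.7]
[ 39.9   9.5 -30.7]
[-32.2   9.8 -30.7]
[-32.3  -6.3 -30.7]
[ 38.9  -6.3 -27.7]
[ 39.    9.7 -27.7]
[-35.1  10.  -27.7]
[-35.2  -6.5 -27.7]
[32.1  0.8 31. ]
[np.float64(1.2882964321237038), np.float64(0.5389268700181093)]
```

Emit:
servo_tool(
  commands="0 0 0 0.7 57 0 0;0 0 0 0.7 57 0 0;0 0 -0.14 0 0 0 0;0 0 -0.141 0 0 15 0;0 0 0 0 0 17 0",
)

```text
time_s: 4.7
eef_pos: [0.5299, -0.1584, 0.1239]
eef_rot: [-0.0, 0.972, 0.234, 0.0]
wrist_force: [-0.1, 0.7, -3.1]
opening: 0.197
grasp_force: 61.0
```

Emit:
servo_tool(
  commands="0 0 0 0 0 0 0;0 0 0 0 0 0 0;0 0 0 0 0 0 0",
)

```text
time_s: 5.08
eef_pos: [0.5301, -0.1597, 0.125]
eef_rot: [0.0, 0.972, 0.234, 0.0]
wrist_force: [1.0, 1.0, -2.6]
opening: 0.199
grasp_force: 60.8
```

Run:
```python
from h import *
o=get_obs(); im,c=snap('side','d1.png'); im2,c2=snap('scene','d2.png')
print(o['eef_pos'],Ro.from_quat(o['eef_rot'],scalar_first=True).as_matrix().round(4).tolist(),o['time_s'],o['wrist_force'],o['torque'])
def crop(im,c):
    u,v=map(int,pix(c,[.529,-.159,.08])); print(u,v); return cv2.resize(im[v-50:v+50,u-66:u+66],(660,500),interpolation=cv2.INTER_CUBIC)[:, :]
a,b=crop(im,c),crop(im2,c2); cv2.imwrite('pics/d12.png',cv2.resize(np.hstack([a[:,130:530],b[:,130:530]]),None,fx=1,fy=1))
```

```text
[ 0.53014725 -0.15974701  0.12499146] [[0.8909, 0.4541, 0.0011], [0.4541, -0.8909, -0.0006], [0.0007, 0.001, -1.0]] 5.075 [ 0.95206116  1.02468956 -2.62122964] [-0.03860165 -0.00362996 -0.07081834]
369 290
264 188
```

View pics/d12.png

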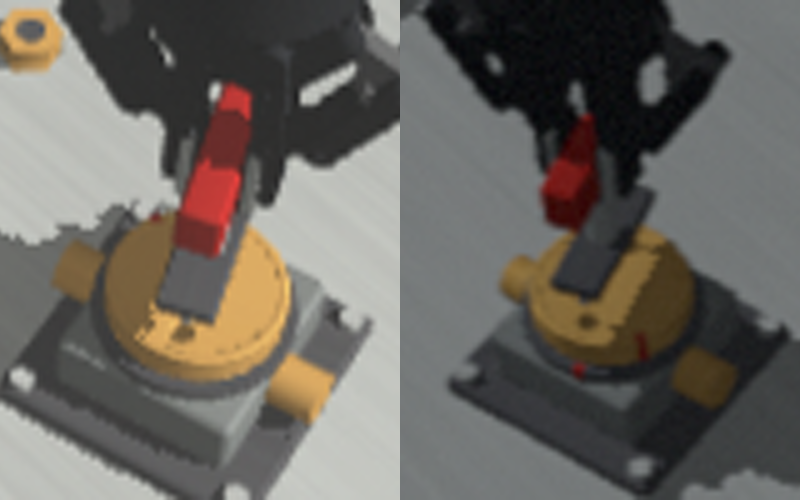

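Emit:
servo_tool(
  commands="0 0 0 -0.3 -0.8 3 0;0 0 0 0 0 3 0;0 0 0 0 0 2 0;0 0 0 0 0 0 0;0 0 0 0 0 0 0",
)

```text
time_s: 5.8
eef_pos: [0.529, -0.1592, 0.1163]
eef_rot: [0.0, 0.972, 0.234, -0.0]
wrist_force: [0.5, 0.0, -2.5]
opening: 0.199
grasp_force: 60.9
```

Emit:
servo_tool(
  commands="0 0 0 0 0 1 0;0 0 0 0 0 1 0;0 0 0 0 0 0 0",
)

```text
time_s: 6.18
eef_pos: [0.5289, -0.1591, 0.1142]
eef_rot: [-0.0, 0.972, 0.234, -0.0]
wrist_force: [-1.0, 0.1, -2.0]
opening: 0.201
grasp_force: 60.9
```

Emit:
servo_tool(
  commands="0 0 0 0 0 1 0;0 0 0 0 0 0 0;0 0 0 0 0 1 0;0 0 0 0 0 0 0",
)

```text
time_s: 6.68
eef_pos: [0.5291, -0.1591, 0.1123]
eef_rot: [-0.0, 0.972, 0.234, 0.0]
wrist_force: [-0.4, 0.9, -1.8]
opening: 0.199
grasp_force: 61.0
```

Emit:
servo_tool(
  commands="0 0 0 0 0 1 0;0 0 0 0 0 0 0;0 0 0 0 0 1 0;0 0 0 0 0 0 0",
)

```text
time_s: 7.18
eef_pos: [0.5292, -0.1591, 0.1103]
eef_rot: [0.0, 0.972, 0.234, 0.0]
wrist_force: [1.7, 1.1, -2.7]
opening: 0.199
grasp_force: 61.1
```

Emit:
servo_tool(
  commands="0 0 0 0 0 1 0;0 0 0 0 0 1 0;0 0 0 0 0 0 0",
)

```text
time_s: 7.55
eef_pos: [0.5292, -0.1591, 0.1083]
eef_rot: [0.0, 0.972, 0.234, 0.0]
wrist_force: [2.0, 0.8, -1.4]
opening: 0.199
grasp_force: 61.1
```

Emit:
servo_tool(
  commands="0 0 0 0 0 1 0;0 0 0 0 0 0 0;0 0 0 0 0 1 0;0 0 0 0 0 0 0",
)

```text
time_s: 8.05
eef_pos: [0.5291, -0.1592, 0.1063]
eef_rot: [0.0, 0.972, 0.234, 0.0]
wrist_force: [2.4, 1.8, -0.2]
opening: 0.2
grasp_force: 61.2
```

Emit:
servo_tool(
  commands="0 0 0 0 0 0.7 0;0 0 0 0 0 0 0;0 0 0 0 0 0.7 0;0 0 0 0 0 0 0",
)

```text
time_s: 8.55
eef_pos: [0.5291, -0.1592, 0.105]
eef_rot: [0.0, 0.972, 0.234, 0.0]
wrist_force: [3.1, 2.1, -0.3]
opening: 0.198
grasp_force: 61.3
```

Emit:
servo_tool(
  commands="0 0 0 0 0 0.7 0;0 0 0 0 0 0 0",
)

```text
time_s: 8.8
eef_pos: [0.5292, -0.1592, 0.1047]
eef_rot: [0.0, 0.972, 0.234, 0.0]
wrist_force: [1.2, 3.1, 5.2]
opening: 0.2
grasp_force: 62.2
```

Emit:
servo_tool(
  commands="0 0 0 0.6 -0.2 -0.2 0;0 0 0.1 0 0 0 0;0 0 0.1 0 0 0 0;0 0 0 0 0 0 0",
)

```text
time_s: 9.3
eef_pos: [0.5293, -0.1589, 0.1047]
eef_rot: [0.0, 0.991, 0.135, -0.0]
wrist_force: [0.5, 1.8, 5.2]
opening: 0.2
grasp_force: 62.3
```

```bash
cat > y.py <<'E'
from h import *
o=get_obs();R=Ro.from_quat(o['eef_rot'],scalar_first=True).as_matrix()
print(o['eef_pos'].round(4),'yaw',np.arctan2(R[1,0],R[0,0]).round(4),'F',o['wrist_force'].round(1),'Ftool',(R.T@o['wrist_force']).round(1),'T',o['torque'].round(2),o['time_s'],o['q'].round(2))
E
python3 y.py
```

```text
[ 0.5293 -0.1589  0.1047] yaw 0.2711 F [0.5 1.8 5.2] Ftool [ 1.  -1.6 -5.2] T [ 0.46 -0.07  0.06] 9.3 [-0.51  0.28  1.76 -0.    1.1   0.79]
```

Run:
```python
from h import *
im,c=snap('side','e1.png'); im2,c2=snap('scene','e2.png')
def crop(im,c):
    u,v=map(int,pix(c,[.529,-.159,.07])); return cv2.resize(im[v-40:v+40,u-32:u+32],(400,500),interpolation=cv2.INTER_CUBIC)
cv2.imwrite('pics/e12.png',np.hstack([crop(im,c),crop(im2,c2)]))
```

```text
(no output)
```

View pics/e12.png

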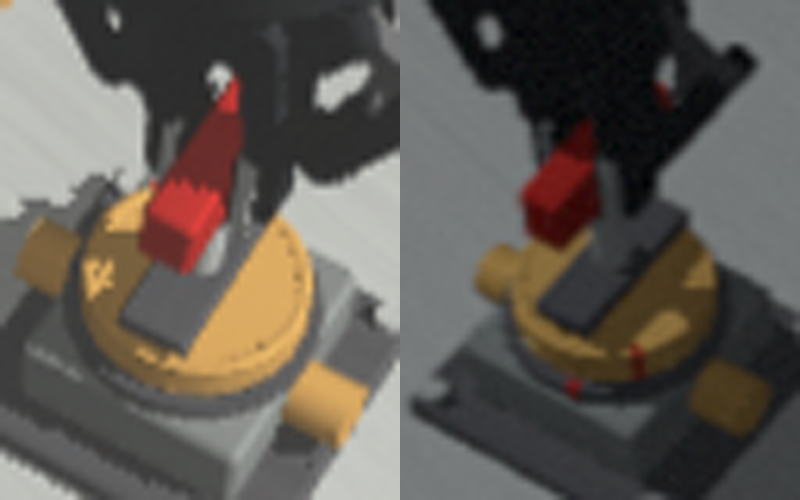

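Emit:
servo_tool(
  commands="0 0 0.1 0 0 0 0;0 0 0.1 0 0 0 0;0 0 0 0 0 0 0",
)

```text
time_s: 9.78
eef_pos: [0.5292, -0.159, 0.1047]
eef_rot: [0.0, 0.999, 0.036, -0.0]
wrist_force: [-0.2, 1.6, 5.1]
opening: 0.197
grasp_force: 62.3
```

```bash
python3 y.py
```

```text
[ 0.5292 -0.159   0.1047] yaw 0.0711 F [-0.2  1.6  5.1] Ftool [-0.1 -1.6 -5.1] T [ 0.42  0.05 -0.03] 9.775 [-0.51  0.28  1.76 -0.    1.1   0.99]
```

Emit:
servo_tool(
  commands="0 0 0.06 0 0 0 0;0 0 0.06 0 0 0 0",
)

```text
time_s: 10.02
eef_pos: [0.5291, -0.159, 0.1047]
eef_rot: [0.0, 1.0, -0.025, -0.0]
wrist_force: [-1.8, 1.9, 5.7]
opening: 0.199
grasp_force: 62.5
```

```bash
python3 y.py
python3 - <<'E'
from h import *
for f in('d2','e2',None):
    if f: im=cv2.imread(f'pics/{f}.png')
    else: im,c=snap('scene','f2.png')
    c=calibration('scene');h=cv2.cvtColor(im,cv2.COLOR_BGR2HSV)
    m=(((h[...,0]<6)|(h[...,0]>174))&(h[...,1]>160)&(h[...,2]>40)).astype(np.uint8)
    u,v=map(int,pix(c,[.529,-.159,.05])); k=np.zeros_like(m);k[v-8:v+35,u-35:u+35]=m[v-8:v+35,u-35:u+35]
    n,l,s,ce=cv2.connectedComponentsWithStats(k); print(f,[(s[i,4],ce[i].round(1).tolist(),(ray(c,*ce[i],.05)[:2]-[.529,-.159]).round(3).tolist()) for i in range(1,n)])
E
```

```text
[ 0.5291 -0.159   0.1047] yaw -0.0492 F [-1.8  1.9  5.7] Ftool [-1.9 -1.8 -5.7] T [0.43 0.09 0.32] 10.025 [-0.51  0.28  1.76 -0.    1.1   1.11]
d2 [(np.int32(3), [272.0, 208.0], [0.01, 0.036]), (np.int32(2), [259.0, 211.5], [0.037, 0.024])]
e2 [(np.int32(2), [256.5, 188.0], [-0.002, -0.033]), (np.int32(2), [270.0, 209.5], [0.016, 0.036]), (np.int32(3), [259.3, 211.3], [0.037, 0.024])]
None [(np.int32(2), [264.0, 206.5], [0.02, 0.021]), (np.int32(2), [265.0, 209.5], [0.024, 0.029]), (np.int32(2), [259.0, 211.5], [0.037, 0.024])]
```

Emit:
servo_tool(
  commands="0 0 0.06 0 0 0 0;0 0 0.06 0 0 0 0;0 0 0.04 0 0 0 0",
)

```text
time_s: 10.45
eef_pos: [0.529, -0.1591, 0.1047]
eef_rot: [0.0, 0.995, -0.104, -0.001]
wrist_force: [-1.5, 1.9, 5.8]
opening: 0.2
grasp_force: 62.5
```

```bash
python3 y.py
```

```text
[ 0.529  -0.1591  0.1047] yaw -0.2088 F [-1.5  1.9  5.8] Ftool [-1.9 -1.5 -5.8] T [0.37 0.23 0.28] 10.45 [-0.51  0.28  1.76 -0.    1.1   1.27]
```

Emit:
servo_tool(
  commands="0 0 0.03 0 0 0 0",
)

```text
time_s: 10.58
eef_pos: [0.529, -0.159, 0.1047]
eef_rot: [0.0, 0.993, -0.119, -0.001]
wrist_force: [-1.7, 1.1, 6.7]
opening: 0.201
grasp_force: 62.5
```

```bash
python3 y.py
```

```text
[ 0.529  -0.159   0.1047] yaw -0.2384 F [-1.7  1.1  6.7] Ftool [-1.9 -0.6 -6.7] T [0.36 0.21 0.34] 10.575 [-0.51  0.28  1.76 -0.    1.1   1.3 ]
```

Emit:
servo_tool(
  commands="0 0 0.03 0 0 0 0",
)

```text
time_s: 10.7
eef_pos: [0.529, -0.1591, 0.1047]
eef_rot: [0.0, 0.991, -0.134, -0.001]
wrist_force: [-1.5, 1.1, 7.5]
opening: 0.202
grasp_force: 62.5
```

```bash
python3 y.py
```

```text
[ 0.529  -0.1591  0.1047] yaw -0.2683 F [-1.5  1.1  7.5] Ftool [-1.8 -0.7 -7.5] T [0.35 0.26 0.29] 10.7 [-0.51  0.28  1.76 -0.    1.1   1.33]
```

Emit:
servo_tool(
  commands="0 0 0.03 0 0 -0.1 0",
)

```text
time_s: 10.82
eef_pos: [0.5289, -0.1591, 0.1047]
eef_rot: [0.0, 0.989, -0.149, -0.001]
wrist_force: [-1.4, 1.4, 5.8]
opening: 0.2
grasp_force: 62.4
```

```bash
python3 y.py
```

```text
[ 0.5289 -0.1591  0.1047] yaw -0.2983 F [-1.4  1.4  5.8] Ftool [-1.7 -0.9 -5.8] T [0.33 0.19 0.32] 10.825 [-0.51  0.28  1.76 -0.    1.1   1.36]
```

Emit:
servo_tool(
  commands="0 0 0.02 0 0 0 0",
)

```text
time_s: 10.95
eef_pos: [0.5289, -0.1591, 0.1047]
eef_rot: [0.0, 0.987, -0.158, -0.001]
wrist_force: [-1.0, 2.0, 5.7]
opening: 0.197
grasp_force: 62.4
```

```bash
python3 y.py
```

```text
[ 0.5289 -0.1591  0.1047] yaw -0.318 F [-1.   2.   5.7] Ftool [-1.6 -1.5 -5.7] T [0.3  0.17 0.29] 10.95 [-0.51  0.28  1.76 -0.    1.1   1.38]
```

Emit:
servo_tool(
  commands="0 0 0.02 0 0 0 0",
)

```text
time_s: 11.08
eef_pos: [0.5289, -0.1591, 0.1047]
eef_rot: [0.0, 0.986, -0.168, -0.001]
wrist_force: [-1.3, 1.6, 6.7]
opening: 0.202
grasp_force: 62.4
```

```bash
python3 y.py
```

```text
[ 0.5289 -0.1591  0.1047] yaw -0.3379 F [-1.3  1.6  6.7] Ftool [-1.8 -1.  -6.7] T [0.35 0.24 0.29] 11.075 [-0.51  0.28  1.76 -0.    1.1   1.4 ]
```

Emit:
servo_tool(
  commands="0 0 0.02 0 0 0 0",
)

```text
time_s: 11.2
eef_pos: [0.5289, -0.159, 0.1047]
eef_rot: [0.0, 0.984, -0.178, -0.001]
wrist_force: [-2.1, 1.9, 6.6]
opening: 0.199
grasp_force: 62.4
```

```bash
python3 y.py
```

```text
[ 0.5289 -0.159   0.1047] yaw -0.3579 F [-2.1  1.9  6.6] Ftool [-2.6 -1.  -6.6] T [0.33 0.18 0.32] 11.2 [-0.51  0.28  1.76 -0.    1.1   1.42]
```

Emit:
servo_tool(
  commands="0 0 0.015 0 0 0 0",
)

```text
time_s: 11.32
eef_pos: [0.5289, -0.1591, 0.1047]
eef_rot: [0.001, 0.983, -0.185, -0.001]
wrist_force: [-0.3, 1.3, 4.9]
opening: 0.2
grasp_force: 62.5
```

```bash
python3 y.py
python3 - <<'E'
from h import *
im,c=snap('scene','g2.png')
h=cv2.cvtColor(im,cv2.COLOR_BGR2HSV)
m=(((h[...,0]<6)|(h[...,0]>174))&(h[...,1]>120)&(h[...,2]>40)).astype(np.uint8)
u,v=map(int,pix(c,[.529,-.159,.05])); k=np.zeros_like(m);k[v:v+35,u-35:u+35]=m[v:v+35,u-35:u+35]
n,l,s,ce=cv2.connectedComponentsWithStats(k); print([(s[i].tolist(),ce[i].round(1).tolist(),(ray(c,*ce[i],.05)[:2]-[.529,-.159]).round(3).tolist()) for i in range(1,n)])
E
```

```text
[ 0.5289 -0.1591  0.1047] yaw -0.3726 F [-0.3  1.3  4.9] Ftool [-0.7 -1.1 -4.9] T [0.29 0.17 0.56] 11.325 [-0.51  0.28  1.76 -0.    1.1   1.44]
[([259, 206, 1, 1, 1], [259.0, 206.0], [0.028, 0.012]), ([259, 209, 2, 5, 8], [259.6, 211.0], [0.036, 0.024])]
```

Emit:
servo_tool(
  commands="0 0 -0.03 0 0 0 0;0 0 -0.025 0 0 0 0;0 0 0 0 0 -4 0;0 0 0 0 0 -8 0;0 0 0 0 0 0 0",
)

```text
time_s: 12.0
eef_pos: [0.5294, -0.1589, 0.1169]
eef_rot: [0.0, 0.987, -0.159, 0.0]
wrist_force: [0.7, 0.0, -3.0]
opening: 0.2
grasp_force: 61.0
```

```bash
python3 y.py
```

```text
[ 0.5294 -0.1589  0.1169] yaw -0.3184 F [ 0.7  0.  -3. ] Ftool [ 0.7 -0.3  3. ] T [ 0.06 -0.02  0.02] 12.0 [-0.51  0.26  1.76 -0.    1.12  1.38]
```

Emit:
servo_tool(
  commands="0 0 0 0 0 -40 0;0 0 -0.17 0 0 0 0;0 0 -0.17 0 0 0 0;0 0 -0.17 0 0 0 0;0 0 0 6 -52 0 0",
)

```text
time_s: 12.62
eef_pos: [0.5257, -0.1086, 0.1566]
eef_rot: [0.001, 0.996, 0.095, 0.0]
wrist_force: [0.6, 0.8, -1.7]
opening: 0.199
grasp_force: 60.9
```

Emit:
servo_tool(
  commands="0 0 0 6 -52 0 0;0 0 0 6 -52 0 0;0 0 0 6 -52 0 0;0 0 0 6 -52 0 0;0 0 0 6 -52 0 0",
)

```text
time_s: 13.25
eef_pos: [0.5046, 0.156, 0.1564]
eef_rot: [0.0, 0.995, 0.096, -0.0]
wrist_force: [-0.0, -0.1, -4.2]
opening: 0.204
grasp_force: 60.9
```

Emit:
servo_tool(
  commands="0 0 0 0 0 0 0;0 0 0 0 0 0 0;0 0 0 0 0 0 0",
)

```text
time_s: 13.62
eef_pos: [0.5054, 0.1532, 0.1564]
eef_rot: [0.0, 0.995, 0.095, -0.0]
wrist_force: [0.2, -0.8, -2.1]
opening: 0.199
grasp_force: 61.1
```

```bash
python3 y.py
```

```text
[0.5054 0.1532 0.1564] yaw 0.1902 F [ 0.2 -0.8 -2.1] Ftool [0.1 0.9 2.1] T [ 0.04 -0.02  0.02] 13.625 [ 0.07  0.16  1.79 -0.    1.19  1.45]
```

Emit:
servo_tool(
  commands="0 0 0 0.5 -2.6 30 0;0 0 0 0 0 35 0;0 0 0 0 0 14 0;0 0 0 0 0 0 0;0 0 0 0 0 0 0",
)

```text
time_s: 14.25
eef_pos: [0.5065, 0.1568, 0.0788]
eef_rot: [0.0, 0.995, 0.095, 0.001]
wrist_force: [0.8, -0.3, -1.9]
opening: 0.197
grasp_force: 60.9
```

Emit:
servo_tool(
  commands="0 0 0 0 0 3 0;0 0 0 0 0 3 0;0 0 0 0 0 3 0;0 0 0 0 0 0 0",
)

```text
time_s: 14.75
eef_pos: [0.505, 0.1571, 0.0682]
eef_rot: [-0.0, 0.995, 0.096, -0.0]
wrist_force: [0.2, -0.5, -2.9]
opening: 0.2
grasp_force: 61.0
```

```bash
python3 y.py
```

```text
[0.505  0.1571 0.0682] yaw 0.1919 F [ 0.2 -0.5 -2.9] Ftool [0.1 0.5 2.9] T [-0.02  0.02  0.01] 14.75 [0.08 0.29 1.84 0.   1.01 1.46]
```

Plate is already below the wall tops with no contact; nudge y back 1 mm and lower on.

Emit:
servo_tool(
  commands="0 0 0 0.3 1 2 0;0 0 0 0 0 2 0;0 0 0 0 0 0 0;0 0 0 0 0 0 0",
)

```text
time_s: 15.25
eef_pos: [0.5058, 0.1562, 0.0645]
eef_rot: [-0.0, 0.995, 0.096, -0.0]
wrist_force: [-0.6, 0.3, -2.7]
opening: 0.198
grasp_force: 61.0
```

Emit:
servo_tool(
  commands="0 0 0 0 0 0.7 0;0 0 0 0 0 0.7 0;0 0 0 0 0 0 0",
)

```text
time_s: 15.62
eef_pos: [0.5058, 0.1562, 0.0631]
eef_rot: [0.0, 0.995, 0.096, 0.0]
wrist_force: [1.1, -0.8, -2.6]
opening: 0.198
grasp_force: 61.2
```

Emit:
servo_tool(
  commands="0 0 0 0 0 0.6 0;0 0 0 0 0 0 0;0 0 0 0 0 0.5 0;0 0 0 0 0 0 0",
)

```text
time_s: 16.12
eef_pos: [0.5059, 0.1562, 0.0629]
eef_rot: [0.0, 0.995, 0.096, 0.0]
wrist_force: [-5.4, 1.0, 10.1]
opening: 0.197
grasp_force: 62.9
```

Emit:
servo_tool(
  commands="0 0 0 0 0 -0.4 0;0 0 0 0 0 0 1;0 0 0 0 0 0 1;0 0 0 0 0 0 1;0 0 0 0 0 0 1",
)

```text
time_s: 16.75
eef_pos: [0.5059, 0.1561, 0.0623]
eef_rot: [0.0, 0.995, 0.096, 0.0]
wrist_force: [-0.2, -0.8, -0.4]
opening: 0.997
grasp_force: 0.0
```

Emit:
servo_tool(
  commands="0 0 0 0 0 0 1;0 0 0 0 0 -20 1;0 0 0 0 0 -50 1;0 0 0 0 0 -50 1;0 0 0 0 0 -50 1",
)

```text
time_s: 17.38
eef_pos: [0.5056, 0.1561, 0.234]
eef_rot: [-0.0, 0.995, 0.096, 0.0]
wrist_force: [0.3, -0.4, -0.1]
opening: 1.003
grasp_force: 0.0
```

Emit:
servo_tool(
  commands="0 0 0 0 0 0 1;0 0 0 0 0 0 1",
)

```text
time_s: 17.62
eef_pos: [0.5054, 0.1561, 0.2319]
eef_rot: [0.0, 0.995, 0.096, -0.0]
wrist_force: [-0.1, 0.2, 0.4]
opening: 1.0
grasp_force: 0.0
```

```bash
python3 y.py
python3 - <<'E'
from h import *
snap('wrist','z.png'); im,c=snap('scene','z2.png')
a=cv2.imread('pics/z.png'); u,v=map(int,pix(c,[.529,-.159,.05]));p,q=map(int,pix(c,[.506,.155,.05]))
r=lambda u,v:cv2.resize(im[v-30:v+30,u-40:u+40],(320,240),interpolation=cv2.INTER_CUBIC)
cv2.imwrite('pics/zz.png',np.hstack([a,np.zeros((480,160,3),np.uint8)])[:480] if 0 else np.hstack([cv2.resize(a,(480,480)),np.vstack([r(u,v),r(p,q)])]))
E
```

```text
[0.5054 0.1561 0.2319] yaw 0.1919 F [-0.1  0.2  0.4] Ftool [-0.  -0.3 -0.4] T [ 0.    0.04 -0.01] 17.625 [ 0.08  0.08  1.72 -0.    1.34  1.45]
```

View pics/zz.png

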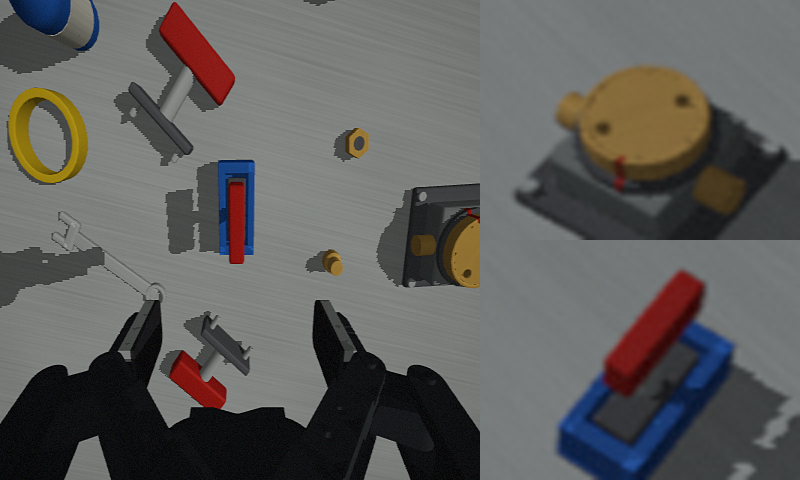

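The ticks on the ring and flange line up (upper right, near (619,172)). The spanner stands upright in its holder (lower right), and the other things are where they were.

```bash
python3 -c "
from bench import *
print(hand_in())"
```

```text
the job is handed in; nothing more can be done
None
```

The job is handed in: both prongs were seated by light touch, the ring was turned clockwise to its stop (ticks aligned), and the spanner is back upright in its holder and released, with the other things undisturbed; the pass/fail result was not shown.

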